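# Check a board's edge with the level as straightedge

### The job

Check the edge of the pale board for straightness: set the orange spirit level on the bench, upright on its long narrow side, flush along the pale board's long edge that faces the robot, so that it spans that whole edge, and let go. Leave the pale board about where it lies, and leave the brown board alone.

Things in the scene. Friction and masses are not known exactly. Their poses are not given: they have to be found in the camera images.
- level: Orange spirit level, a straight bar 20 mm wide (its x), 230 mm long (its y), 48 mm high (its z), 0.26 kg, loose, standing on the bench on its long narrow side. Origin: centre of its underside. The same either way round. Grip it across its width in the middle; fingertips kept about 24 mm above the bench pass over the boards.
- pale_board: Pale, nearly white board, 50 mm wide (its x), 160 mm long (its y), 18 mm thick, lying loose and flat: a push of about 1 N slides it. Origin: centre of its underside. The long edge facing the robot is at its x = -25 mm (its x axis points away from the robot, within 20 degrees of world x). With the level flush there, the level's origin is at x = -35 mm, y = 0 in this frame, y axes parallel.
- brown_board: Mid-brown timber batten, 35 mm wide (its x), 200 mm long (its y), 20 mm thick (its z), lying loose and flat on the bench; not the board to be checked. Origin: centre of its underside. Fixed things stand farther left and behind, the tallest a green lamp at the left rear whose shade hangs over the bench: come to the boards from the front, over the bench's near edge.

How it is judged:
By the outcome, as a careful person would: the job done as asked, in the order asked, and still so for the second after the job is handed in, with the robot touching nothing.
It also fails if it takes over 38 s, if anything falls off the work surface, if the arm or the gripper's body presses on something with over 40 N, if the wrist force passes 120 N, or if a joint passes its speed limit or range.

### The arm

A 6-joint arm with a two-finger parallel gripper is mounted at the origin on a cart in front of the work surface, level with it; the furniture and walls round the work are solid. World frame = base frame: x ahead of the robot, y to its left, z up, the work surface at z = 0. Lengths are in m, angles in rad, forces in N, time in s.
With the tool pointing down it reaches from about 0.15 to 0.775 m from the base axis. Payload 6.1 kg.
Tool frame: the origin (TCP) lies at the very end of the fingers, on their centre line; the grasp point (between the pads) lies 19 mm behind it; z points along the fingers, x is the direction in which the jaws open and shut, and the axes are right-handed (so a half turn about z gives the same grasp; the last joint's range is limited). The gripper opens to 85 mm and grips with 20 to 120 N. Pads are 22 mm wide; open, the fingers measure 114 mm over their backs; the gripper's body (76 mm by 85 mm) begins 54 mm behind the grasp point. The pads swing forward as they close: fully open they stand 13 mm farther back than shut.
Start: joints at [-1.329, 0.126, -0.04, 1.405, 0, 1.571], TCP at [0.126, -0.51, 0.231] pointing down, gripper open.
Joint ranges: [-2.72, 2.72], [-0.95, 1.95], [-1.27, 1.35], [-1.78, 2.02], [-1.46, 1.47], [-3.14, 3.14]. Speed limits (rad/s): [2.39, 2.39, 3.01, 3.14, 3.14, 3.14].

### API

Orientations are given as a rotation vector (axis times angle).
In Python, from rig import * gives the robot as it stands. The module is installed in compiled form; this text tells all that it offers.
- The arm moves only by the tool play_rows, never from a script. Its argument "motion" is a list of rows, each an object with "hand": the finger opening in m, from 0 to 0.0854; "delta_pos": the shift along the world's x, y, z in m, a list of three; "roll": the turn about the world's z in rad. In form: [{"hand": hand, "delta_pos": [tx, ty, tz], "roll": roll}, ...]. A call has 1 to 5 rows; each row is the pose to reach, as a shift and turn from the pose commanded when the call began; what a row does not reach only later rows make up. A row lasts 1/8 s, in which the tool goes at most 62.5 mm and 10.7 degrees, less where a joint would pass 70% of its speed; a pose out of reach is approached as far as the arm can. A call with a gripper value outside its range is refused whole. The fingers move at their own pace and stop on an object; the grip force is fixed at half the most. Time passes only in rows, so rows that repeat a pose let the fingers close. It gives the time, the measured TCP pose, the force and the opening at its end, in the units of the state.
- read_state(): the state, without advancing time (a new reading comes with each control period).
- snapshot(name): name is "scene" or "top" or "wrist"; returns a dict with "frame" (400x640x3 uint8, red, green, blue), "range_z" (400x640 float32, m along the optical axis (not along the pixel's ray), 0 where there is no reading), "fx", "fy", "cx", "cy" (pixels), "world_from_camera" (4x4, takes a point from camera to world coordinates); the wrist camera has in their place "T_tool_cam" (4x4, takes a point from camera to tool coordinates, whose origin is the TCP and whose axes are the tool frame's). Camera axes: x right, y down, z forward; pixel columns grow to the right and rows downward; lengths in m; the calibration is good to about 2 mm. The wrist camera is an equidistant fisheye: a pixel r from the principal point sees the ray r / f radians off the axis. A picture is of the moment at which its call begins: read the wrist's pose just before it.
- finish_job(): hands the job in, once; it reports no verdict.
The state is a dict: "time_s": time; "joint_pos": joint angles; "qvel": joint speeds; "tau": joint torques, N m; "ee_pos": TCP position; "tcp_rot": TCP orientation; "ft_force": force on the tool from outside, world axes, zero at the start; "wrist_torque": the same for the moment, N m; "grip_width": finger opening in m.
Only numpy, scipy, OpenCV 4.12 (cv2) and the standard library are available. Lean on these libraries where they do the work, as an engineer would, in place of code of your own. Each camera call takes 0.05 s, during which the arm holds its last target.

## Working session

There is one attempt and no reset: what is moved stays moved. The work goes in short steps, Python scripts to look and compute and a tool call to move; the robot and the scene stay as the last step left them, time stands still between calls to the robot, and variables do not carry over. Pictures are saved under pics/ and viewed, and the job is handed in when it is done.

Besides the shell and the picture viewer there is one more tool, called after ">>>" as a command line: name --argument value ..., lists and objects as JSON in quotes. play_rows: Moves the arm, as the interface text tells. Its arguments: {"type":"object","properties":{"motion":{"type":"array","items":{"type":"object","properties":{"hand":{"type":"number"},"delta_pos":{"type":"array","items":{"type":"number"}},"roll":{"type":"number"}}}}},"required":["motion"]}

```bash
mkdir -p pics
cat > h.py <<'E'
from rig import *
import numpy as np, cv2
def grab(n,tag):
    s=snapshot(n); np.savez(f'{tag}.npz',**s); cv2.imwrite(f'pics/{tag}.png',s['frame'][:,:,::-1]); return s
def px2w(s,u,v,z=None):
    T=np.array(s['world_from_camera'])
    d=np.array([(u-s['cx'])/s['fx'],(v-s['cy'])/s['fy'],1.])
    if z is None: k=s['range_z'][int(round(v)),int(round(u))]
    else: k=(z-T[2,3])/(T[:3,:3]@d)[2]
    return T[:3,:3]@(d*k)+T[:3,3]
E
python3 - <<'E'
from h import *
s=read_state(); print(s)
for n in ('top','scene'):
    a=grab(n,n+'1'); print(n,a['fx'],a['cx'],a['cy'],a['world_from_camera'])
E
```

```text
{'time_s': 0.0, 'joint_pos': array([-1.32902764e+00,  1.26428892e-01, -4.05871606e-02,  1.40542806e+00,
        7.46001215e-06,  1.57081080e+00]), 'qvel': array([ 0.00040495, -0.00174523,  0.001905  ,  0.00104695,  0.0007352 ,
        0.00026104]), 'tau': array([-1.03487835e-04, -4.35912108e+01,  3.52926278e+01,  1.71899510e-02,
       -3.46530442e-06, -7.24134885e-07]), 'ee_pos': array([ 0.12560028, -0.50933505,  0.23051238]), 'tcp_rot': array([-2.47229509e+00,  1.93673353e+00,  2.02971192e-03]), 'ft_force': array([ 0.01124492,  0.44375358, -0.03279157]), 'wrist_torque': array([-0.08266089, -0.0627594 , -0.0032313 ]), 'grip_width': 0.08548411027932096}
top 484.0240490720155 310.77508605461884 200.34633376203627 [[ 0.0226202  -0.98920222  0.14480088  0.40521861]
 [-0.99969668 -0.02379174 -0.0063639  -0.13432227]
 [ 0.00974025 -0.14461301 -0.98944035  0.94932954]
 [ 0.          0.          0.          1.        ]]
scene 449.971262088267 323.3972347719923 200.26596583257378 [[-0.84073046 -0.28127851  0.46266046  0.14931148]
 [-0.54118085  0.46366086 -0.70152826  0.46856919]
 [-0.01719272 -0.84017916 -0.54203634  0.4777431 ]
 [ 0.          0.          0.          1.        ]]
```

View pics/top1.png

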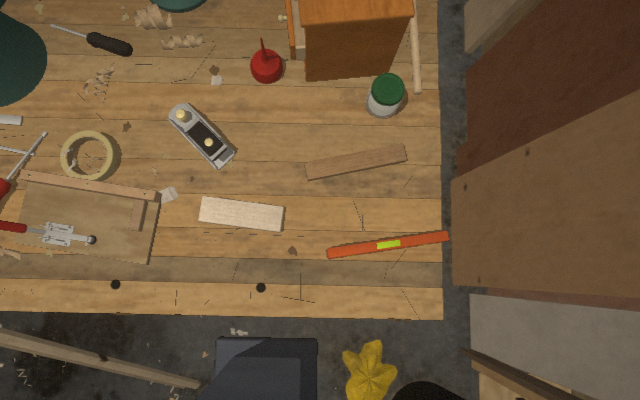

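View pics/scene1.png

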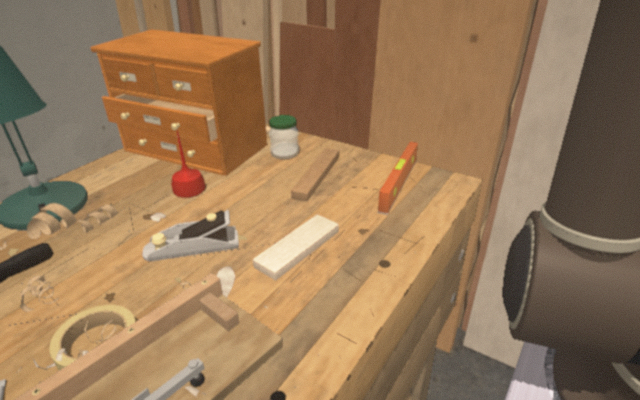

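The top view shows the pale board at about (241,214), the brown one at (356,162) and the level at (388,245). I'll enlarge these to measure.

Run:
```python
import numpy as np,cv2
im=cv2.imread('pics/top1.png')
c=im[180:270,180:460]
cv2.imwrite('pics/crop1.png',cv2.resize(im[185:245,185:300],None,fx=6.5,fy=6.5,interpolation=cv2.INTER_CUBIC))
cv2.imwrite('pics/crop2.png',cv2.resize(im[220:270,315:460],None,fx=5.5,fy=5.5,interpolation=cv2.INTER_CUBIC))
hsv=cv2.cvtColor(im,cv2.COLOR_BGR2HSV)
from h import px2w
s=dict(np.load('top1.npz'))
def rep(m,name,z,win):
    k=np.zeros_like(m);k[win]=m[win]
    n,l,st,ce=cv2.connectedComponentsWithStats(k)
    i=1+np.argmax(st[1:,4]); k=(l==i).astype(np.uint8)
    cs,_=cv2.findContours(k,cv2.RETR_EXTERNAL,cv2.CHAIN_APPROX_NONE)
    P=np.array([px2w(s,u,v,z)[:2] for u,v in cs[0][:,0]],np.float32)
    r=cv2.minAreaRect(P); print(name,st[i],r, cv2.boxPoints(r).round(4).tolist())
print(hsv[214,240],hsv[246,350],hsv[162,356],hsv[200,300])
W=(slice(185,245),slice(185,300))
rep(((hsv[...,1]<75)&(hsv[...,2]>150)).astype(np.uint8)*255,'pale',.018,W)
rep((((hsv[...,0]<9)&(hsv[...,1]>150))|((hsv[...,0]>25)&(hsv[...,1]>150))).astype(np.uint8)*255,'level',.048,(slice(222,268),slice(315,460)))
for p in [(240,214),(350,250),(388,245),(430,238),(300,220)]: print(p,px2w(s,*p))
```

```text
[ 18  65 203] [  9 195 174] [ 15 122 140] [ 16 134 160]
pale [ 199  196   84   36 2085] ((0.5125791430473328, -0.005066409707069397), (0.15862320363521576, 0.049756232649087906), 83.71321105957031) [[0.47920000553131104, -0.0812000036239624], [0.5285999774932861, -0.08659999817609787], [0.5460000038146973, 0.07100000232458115], [0.4964999854564667, 0.07649999856948853]]
level [377 240  23  10 142] ((0.4586818814277649, -0.28582966327667236), (0.012613930739462376, 0.043135181069374084), 13.726907730102539) [[0.4474000036716461, -0.266400009393692], [0.4577000141143799, -0.3082999885082245], [0.4699000120162964, -0.3052999973297119], [0.45969998836517334, -0.26339998841285706]]
(240, 214) [ 0.51163104 -0.00397075  0.01724833]
(350, 250) [ 0.44568607 -0.21481451  0.05004664]
(388, 245) [ 0.45665377 -0.28557245  0.0482372 ]
(430, 238) [ 0.47154774 -0.36420773  0.04744958]
(300, 220) [ 0.504459   -0.12009847  0.0005566 ]
```

View pics/crop1.png

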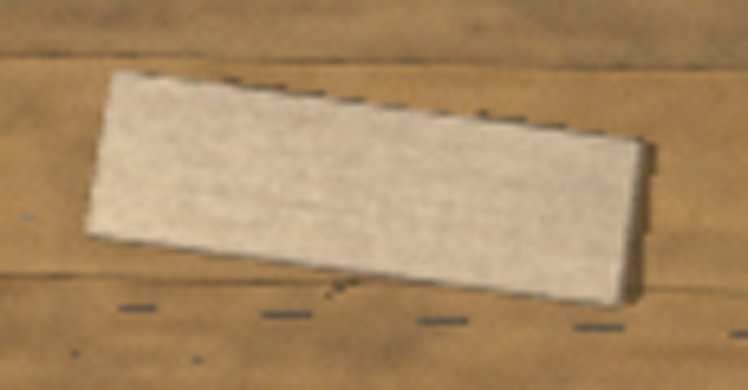

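View pics/crop2.png

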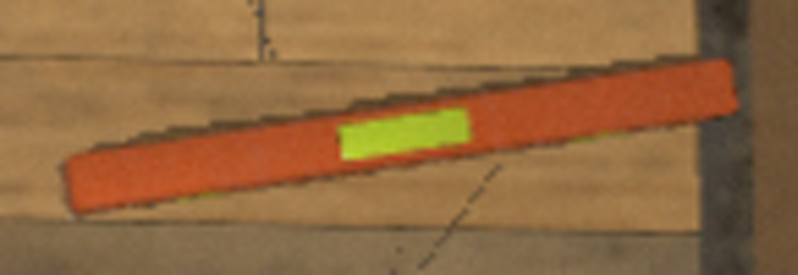

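Run:
```python
import numpy as np,cv2
from h import px2w
s=dict(np.load('top1.npz'))
def W(x,y,f,x0,y0,z): 
    return px2w(s,(x+.5)/f-.5+x0,(y+.5)/f-.5+y0,z)[:2]
L=np.array([W(x,y,5.5,315,220,.048) for x,y in [(68,158),(75,213),(738,112),(728,60)]])
P=np.array([W(x,y,6.5,185,185,.018) for x,y in [(115,72),(88,236),(619,305),(641,142)]])
B=np.array([px2w(s,u,v,.02)[:2] for u,v in [(305,164),(307,180),(408,160),(404,144)]])
for n,Q in (('L',L),('P',P),('B',B)):
    d=(Q[0]+Q[1]-Q[2]-Q[3])/2; w=(Q[0]+Q[3]-Q[1]-Q[2])/2
    yaw=np.arctan2(-d[0],d[1]); print(n,Q.round(4).tolist(),'c',Q.mean(0).round(4),'len',np.hypot(*d).round(4),'wid',np.hypot(*w).round(4),'yaw',yaw,np.degrees(yaw))
    if n=='P': 
        c=Q.mean(0); R=np.array([[np.cos(yaw),-np.sin(yaw)],[np.sin(yaw),np.cos(yaw)]])
        print('goal',c+R@[-.035,0], 'pre',c+R@[-.065,0])
from scipy.spatial.transform import Rotation as Ro
from rig import read_state
r=read_state()['tcp_rot']; print(Ro.from_rotvec(r).as_matrix().round(3))
```

```text
L [[0.4479, -0.1722], [0.4295, -0.1749], [0.4687, -0.3991], [0.4863, -0.396]] c [ 0.4581 -0.2855] len 0.2274 wid 0.0182 yaw 0.1713149681030276 9.8156246397218
P [[0.5457, 0.0707], [0.4963, 0.076], [0.4795, -0.0821], [0.5283, -0.0871]] c [ 0.5124 -0.0056] len 0.1588 wid 0.0494 yaw -0.10768172391051475 -6.169708310765458
goal [ 0.47763532 -0.0018634 ] pre [0.44780908 0.00136081]
B [[0.613, -0.1273], [0.5812, -0.132], [0.6261, -0.3298], [0.6583, -0.3221]] c [ 0.6196 -0.2278] len 0.2014 wid 0.0326 yaw 0.2257402841082462 12.933965545486636
[[ 0.239 -0.971 -0.   ]
 [-0.971 -0.239  0.001]
 [-0.001  0.    -1.   ]]
```

Run:
```python
import numpy as np
from h import px2w
s=dict(np.load('top1.npz'))
for p in [(440,210),(447,210),(455,210),(470,210),(520,210),(470,270),(480,310),(520,340),(475,360),(420,320),(370,370),(300,350),(430,385)]: print(p,px2w(s,*p).round(3))
```

```text
(440, 210) [ 0.531 -0.398 -0.003]
(447, 210) [ 0.652 -0.675 -0.906]
(455, 210) [ 0.646 -0.69  -0.856]
(470, 210) [ 0.628 -0.699 -0.714]
(520, 210) [ 0.588 -0.73  -0.392]
(470, 270) [ 0.422 -0.697 -0.724]
(480, 310) [ 0.282 -0.757 -0.807]
(520, 340) [ 0.216 -0.78  -0.539]
(475, 360) [ 0.122 -0.71  -0.736]
(420, 320) [ 0.233 -0.566 -0.908]
(370, 370) [ 0.055 -0.375 -0.878]
(300, 350) [ 0.133 -0.12  -0.796]
(430, 385) [ 0.026 -0.572 -0.794]
```

>>> play_rows --motion '[{"hand": 0.085,"delta_pos": [0.03,0.05,0],"roll": 0.18},{"hand": 0.085,"delta_pos": [0.06,0.1,0],"roll": 0.36},{"hand": 0.085,"delta_pos": [0.09,0.14,0],"roll": 0.54},{"hand": 0.085,"delta_pos": [0.12,0.18,0],"roll": 0.72},{"hand": 0.085,"delta_pos": [0.16,0.2,0],"roll": 0.9}]'

```text
time_s: 0.72
ee_pos: [0.2859, -0.3078, 0.2315]
tcp_rot: [3.071, -0.66, 0.0]
ft_force: [-0.3, -1.0, 0.1]
grip_width: 0.0852
```

>>> play_rows --motion '[{"hand": 0.085,"delta_pos": [0.045,0.006,0],"roll": 0.15},{"hand": 0.085,"delta_pos": [0.09,0.012,-0.03],"roll": 0.3},{"hand": 0.085,"delta_pos": [0.135,0.018,-0.06],"roll": 0.45},{"hand": 0.085,"delta_pos": [0.172,0.024,-0.09],"roll": 0.6},{"hand": 0.085,"delta_pos": [0.172,0.024,-0.09],"roll": 0.6}]'

```text
time_s: 1.35
ee_pos: [0.4581, -0.2841, 0.1378]
tcp_rot: [-3.126, -0.272, 0.007]
ft_force: [-0.2, -1.3, 0.3]
grip_width: 0.0848
```

Run:
```python
from h import *
s=read_state(); print(s['ee_pos'],s['tcp_rot'])
w=grab('wrist','w1'); print(w['fx'],w['cx'],w['cy'],w['T_tool_cam'])
grab('top','top2')
```

```text
[ 0.45805106 -0.28413547  0.13779165] [-3.12619566 -0.27229556  0.00699488]
309.70691628693146 320.9097912108766 197.39831367314744 [[ 9.99999807e-01 -6.14345042e-04  9.62548441e-05  1.43039846e-04]
 [ 5.53258423e-04  9.49653718e-01  3.13300989e-01 -8.12758237e-02]
 [-2.83883680e-04 -3.13300875e-01  9.49653874e-01 -1.42950838e-01]
 [ 0.00000000e+00  0.00000000e+00  0.00000000e+00  1.00000000e+00]]
```

View pics/w1.png

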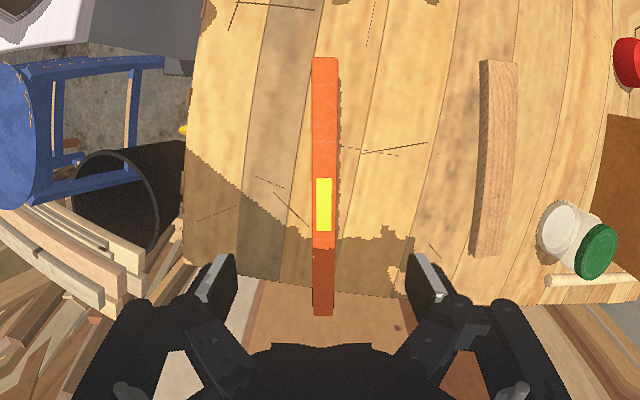

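The wrist view shows the level at u≈324, parallel to and midway between the fingers (235 and 410), with its yellow vial at (323,205). Next I descend.

>>> play_rows --motion '[{"hand": 0.085,"delta_pos": [0,-0.001,-0.04],"roll": 0},{"hand": 0.085,"delta_pos": [0,-0.001,-0.08],"roll": 0},{"hand": 0.085,"delta_pos": [0,-0.001,-0.1],"roll": 0},{"hand": 0.085,"delta_pos": [0,-0.001,-0.115],"roll": 0},{"hand": 0.085,"delta_pos": [0,-0.001,-0.115],"roll": 0}]'

```text
time_s: 2.08
ee_pos: [0.457, -0.2869, 0.0264]
tcp_rot: [-3.13, -0.266, 0.001]
ft_force: [0.4, -0.6, 0.5]
grip_width: 0.0853
```

>>> play_rows --motion '[{"hand": 0.05,"delta_pos": [0,0,-0.002],"roll": 0},{"hand": 0.03,"delta_pos": [0,0,-0.002],"roll": 0},{"hand": 0.01,"delta_pos": [0,0,-0.002],"roll": 0},{"hand": 0.01,"delta_pos": [0,0,-0.002],"roll": 0},{"hand": 0.01,"delta_pos": [0,0,-0.002],"roll": 0}]'

```text
time_s: 2.7
ee_pos: [0.4583, -0.2869, 0.0249]
tcp_rot: [3.13, 0.268, 0.002]
ft_force: [0.5, 0.2, 3.5]
grip_width: 0.019
```

>>> play_rows --motion '[{"hand": 0.01,"delta_pos": [0,0,0],"roll": 0},{"hand": 0.01,"delta_pos": [0,0,0],"roll": 0},{"hand": 0.01,"delta_pos": [0,0,0],"roll": 0}]'

```text
time_s: 3.08
ee_pos: [0.4583, -0.2869, 0.0249]
tcp_rot: [3.13, 0.268, 0.002]
ft_force: [1.0, 0.8, 4.8]
grip_width: 0.019
```

>>> play_rows --motion '[{"hand": 0.01,"delta_pos": [0,0,0.01],"roll": 0},{"hand": 0.01,"delta_pos": [0,0,0.025],"roll": 0},{"hand": 0.01,"delta_pos": [-0.01,0.02,0.04],"roll": 0},{"hand": 0.01,"delta_pos": [-0.015,0.05,0.04],"roll": -0.05},{"hand": 0.01,"delta_pos": [-0.02,0.09,0.04],"roll": -0.1}]'

```text
time_s: 3.7
ee_pos: [0.4377, -0.1965, 0.0652]
tcp_rot: [3.139, 0.106, 0.001]
ft_force: [0.3, 0.3, -2.6]
grip_width: 0.0188
```

>>> play_rows --motion '[{"hand": 0.01,"delta_pos": [0,0.04,0],"roll": -0.05},{"hand": 0.01,"delta_pos": [0,0.08,0],"roll": -0.1},{"hand": 0.01,"delta_pos": [0.003,0.12,0],"roll": -0.14},{"hand": 0.01,"delta_pos": [0.006,0.16,0],"roll": -0.179},{"hand": 0.01,"delta_pos": [0.009,0.185,0],"roll": -0.179}]'

```text
time_s: 4.32
ee_pos: [0.4466, -0.0102, 0.0651]
tcp_rot: [-3.137, 0.168, -0.001]
ft_force: [0.6, -0.4, -2.9]
grip_width: 0.0187
```

>>> play_rows --motion '[{"hand": 0.01,"delta_pos": [0,0.01,0],"roll": 0},{"hand": 0.01,"delta_pos": [0,0.013,0],"roll": 0},{"hand": 0.01,"delta_pos": [0,0.013,0],"roll": 0}]'

```text
time_s: 4.7
ee_pos: [0.4466, 0.0008, 0.0644]
tcp_rot: [3.137, -0.17, -0.0]
ft_force: [-0.0, -0.5, -2.3]
grip_width: 0.0188
```

Run:
```python
from h import *
s=read_state(); print(s['ee_pos'],s['tcp_rot'],s['ft_force'],s['wrist_torque'],s['grip_width'])
grab('wrist','w2'); grab('scene','scene2'); grab('top','top3')
a=cv2.imread('pics/top3.png'); cv2.imwrite('pics/top3c.png',cv2.resize(a[180:280,150:350],None,fx=4,fy=4,interpolation=cv2.INTER_CUBIC))
```

```text
[0.4466432  0.00075557 0.06441872] [ 3.13662046e+00 -1.70360796e-01 -6.08760909e-05] [-0.01861616 -0.53572267 -2.29374935] [-0.05603283  0.04312313 -0.03638311] 0.018823141121241733
```

View pics/w2.png

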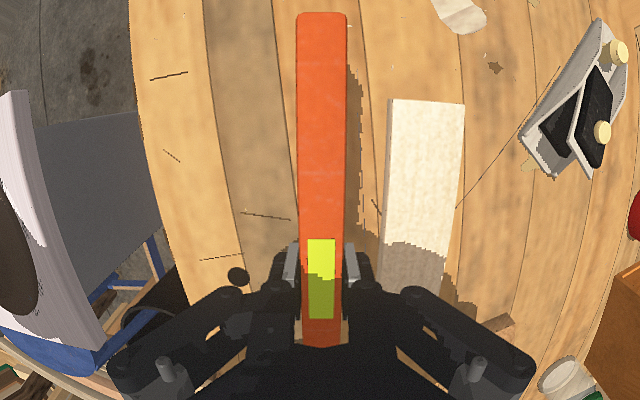

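View pics/scene2.png

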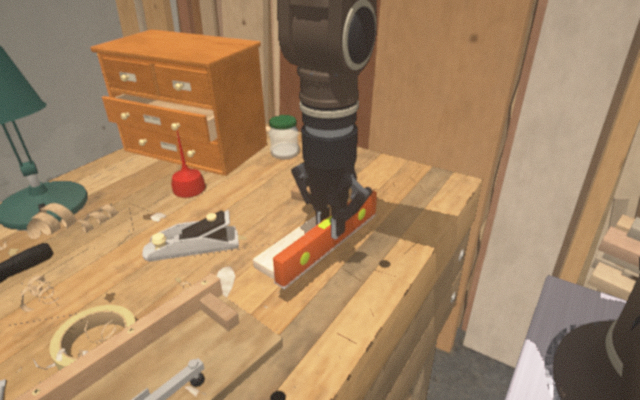

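View pics/top3c.png

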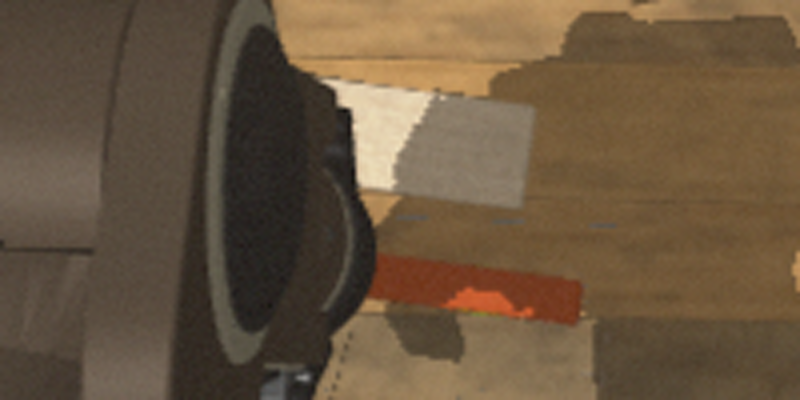

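The wrist view shows the level held square (u≈300–347) and parallel to the pale board's near edge (u≈388, lower to upper). I'll lower it about 30 mm short of the board, then measure the gap.

>>> play_rows --motion '[{"hand": 0.01,"delta_pos": [0,0,-0.015],"roll": 0},{"hand": 0.01,"delta_pos": [0,0,-0.028],"roll": 0},{"hand": 0.01,"delta_pos": [0,0,-0.036],"roll": 0},{"hand": 0.01,"delta_pos": [0,0,-0.039],"roll": 0},{"hand": 0.01,"delta_pos": [0,0,-0.039],"roll": 0}]'

```text
time_s: 5.48
ee_pos: [0.4467, 0.0013, 0.0252]
tcp_rot: [3.137, -0.169, -0.0]
ft_force: [0.5, 0.0, -2.2]
grip_width: 0.0186
```

>>> play_rows --motion '[{"hand": 0.01,"delta_pos": [0.008,-0.001,0],"roll": 0},{"hand": 0.01,"delta_pos": [0.015,-0.0015,0],"roll": 0},{"hand": 0.01,"delta_pos": [0.021,-0.002,0],"roll": 0},{"hand": 0.01,"delta_pos": [0.025,-0.0025,0],"roll": 0},{"hand": 0.01,"delta_pos": [0.025,-0.0025,0],"roll": 0}]'

```text
time_s: 6.1
ee_pos: [0.472, -0.0012, 0.0252]
tcp_rot: [-3.137, 0.17, 0.0]
ft_force: [-0.3, 0.1, -3.1]
grip_width: 0.0191
```

Run:
```python
from h import *
s=read_state(); print(s['ee_pos'],s['tcp_rot'],s['ft_force'],s['wrist_torque'],s['grip_width'])
grab('wrist','w3'); grab('top','top4')
a=cv2.imread('pics/top4.png'); cv2.imwrite('pics/top4c.png',cv2.resize(a[190:260,190:330],None,fx=5.5,fy=5.5,interpolation=cv2.INTER_CUBIC))
a=cv2.imread('pics/w3.png'); cv2.imwrite('pics/w3c.png',cv2.resize(a[:300,260:480],None,fx=2,fy=2,interpolation=cv2.INTER_CUBIC))
```

```text
[ 0.47198394 -0.00123768  0.02520183] [-3.13696876e+00  1.69681290e-01  2.39726841e-04] [-0.27436098  0.10178183 -3.0782951 ] [-0.00726357  0.00383535  0.01196598] 0.01906603989248948
```

View pics/w3c.png

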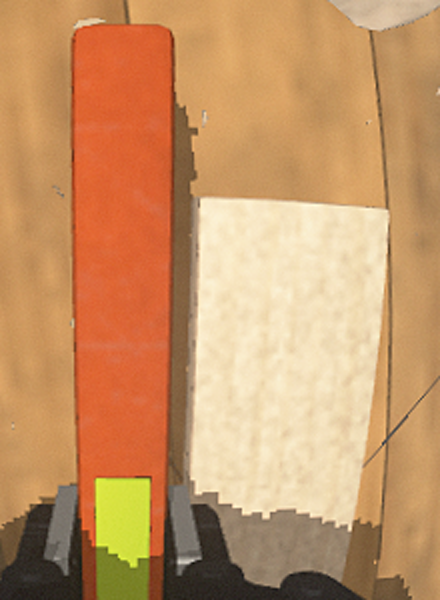

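View pics/top4c.png

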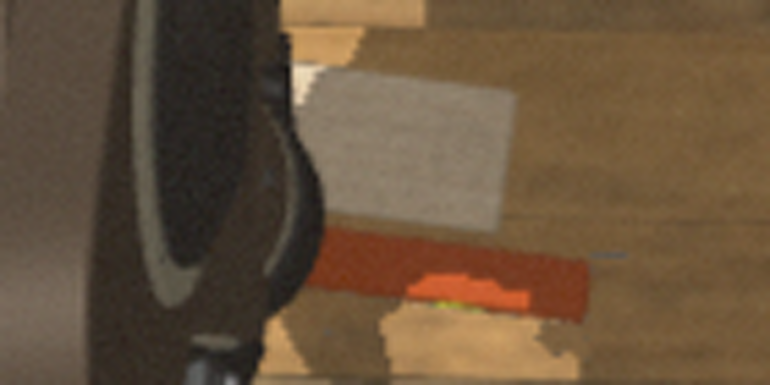

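Parallel, with a gap of roughly 5 mm (level's edge at crop u≈172, board's at ≈192). I'll close it slowly and watch the force.

>>> play_rows --motion '[{"hand": 0.01,"delta_pos": [0.001,0,-0.0003],"roll": 0},{"hand": 0.01,"delta_pos": [0.002,0,-0.0003],"roll": 0},{"hand": 0.01,"delta_pos": [0.003,0,-0.0003],"roll": 0},{"hand": 0.01,"delta_pos": [0.004,0,-0.0003],"roll": 0},{"hand": 0.01,"delta_pos": [0.005,-0.0005,-0.0003],"roll": 0}]'

```text
time_s: 6.82
ee_pos: [0.4768, -0.0017, 0.025]
tcp_rot: [-3.137, 0.169, -0.0]
ft_force: [-0.1, -0.6, -2.0]
grip_width: 0.0191
```

>>> play_rows --motion '[{"hand": 0.01,"delta_pos": [0.0005,0,0],"roll": 0},{"hand": 0.01,"delta_pos": [0.001,0,0],"roll": 0}]'

```text
time_s: 7.08
ee_pos: [0.4777, -0.0017, 0.025]
tcp_rot: [3.137, -0.17, -0.0]
ft_force: [0.7, -0.4, -2.7]
grip_width: 0.0189
```

Run:
```python
from h import *
s=read_state(); print(s['ee_pos'],s['tcp_rot'],s['ft_force'],s['wrist_torque'],s['grip_width'])
grab('wrist','w4')
a=cv2.imread('pics/w4.png'); cv2.imwrite('pics/w4c.png',cv2.resize(a[80:270,310:440],None,fx=3.1,fy=3.1,interpolation=cv2.INTER_CUBIC))
```

```text
[ 0.47770069 -0.00173629  0.02496777] [ 3.13699752e+00 -1.69690514e-01 -1.50616991e-04] [ 0.72966852 -0.41755947 -2.71793449] [ 0.07670637 -0.02710454  0.01688828] 0.018877778470398867
```

View pics/w4c.png

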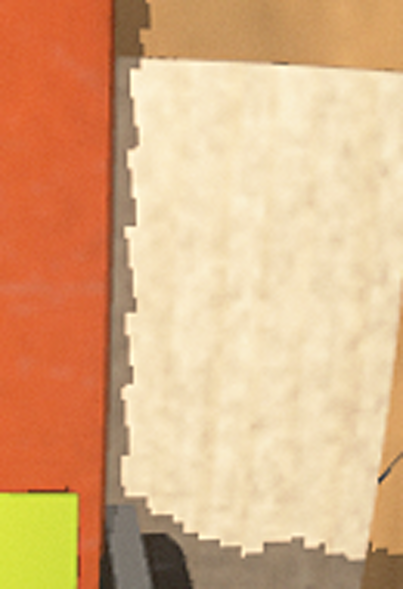

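```bash
cat > trk.py <<'E'
import numpy as np,cv2,sys
def far(tag):
    s=np.load(tag+'.npz'); im=s['frame'].astype(np.float32)
    f=s['fx'];T=s['T_tool_cam']
    hs=cv2.cvtColor(s['frame'],cv2.COLOR_RGB2HSV)
    out=[]
    for v in (115,130,145,160,175,190,205,220,235):
        row=im[v-1:v+2].mean(0)[:,2]  # blue
        r=row[370:480]; g=np.diff(cv2.GaussianBlur(r[None],(0,0),1.2)[0]); 
        i=np.argmin(g); a,b,c=g[i-1:i+2]; u=370+i+.5+.5*(a-c)/(a-2*b+c)
        out.append(round(float(u),2))
    return out
for t in sys.argv[1:]: print(t,far(t))
E
python3 trk.py w3 w4
```

```text
w3 [453.38, 452.68, 451.65, 450.22, 448.47, 446.72, 444.74, 442.72, 440.49]
w4 [443.48, 443.01, 441.67, 440.37, 438.88, 437.35, 435.44, 433.53, 431.24]
```

>>> play_rows --motion '[{"hand": 0.01,"delta_pos": [0.0005,0,0],"roll": 0},{"hand": 0.01,"delta_pos": [0.001,0,0],"roll": 0},{"hand": 0.01,"delta_pos": [0.001,0,0],"roll": 0}]'

```text
time_s: 7.5
ee_pos: [0.4788, -0.0017, 0.025]
tcp_rot: [3.137, -0.17, 0.0]
ft_force: [-0.1, 0.6, -2.5]
grip_width: 0.0192
```

```bash
python3 - <<'E'
from h import *
s=read_state(); print(s['ee_pos'],s['ft_force'])
grab('wrist','w5')
E
python3 trk.py w4 w5
```

```text
[ 0.47875125 -0.00169881  0.02499684] [-0.05263177  0.58685462 -2.50454463]
w4 [443.48, 443.01, 441.67, 440.37, 438.88, 437.35, 435.44, 433.53, 431.24]
w5 [441.72, 441.22, 439.9, 438.5, 437.11, 435.49, 433.86, 431.76, 429.4]
```

The far edge still shifts at 1.7 px per mm, so there is no contact yet. I'll compute the remaining gap from the far edge, which should sit at tool x = 60 mm when flush.

Run:
```python
import numpy as np
from trk import far
s=np.load('w5.npz');f=s['fx'];T=s['T_tool_cam']
for v,u in zip((115,130,145,160,175,190,205,220,235),far('w5')):
    dx,dy=u-s['cx'],v-s['cy'];r=np.hypot(dx,dy);th=r/f
    d=T[:3,:3]@np.array([np.sin(th)*dx/r,np.sin(th)*dy/r,np.cos(th)])
    k=((.025-.018)-T[2,3])/d[2]
    print(v,((T[:3,3]+k*d)*1000).round(1))
```

```text
115 [ 60.8 -75.5   7. ]
130 [ 61.  -67.8   7. ]
145 [ 60.8 -60.    7. ]
160 [ 60.7 -52.1   7. ]
175 [ 60.7 -44.1   7. ]
190 [ 60.7 -35.9   7. ]
205 [ 60.7 -27.5   7. ]
220 [ 60.6 -18.7   7. ]
235 [60.4 -9.7  7. ]
```

>>> play_rows --motion '[{"hand": 0.01,"delta_pos": [0.0005,0,0],"roll": 0},{"hand": 0.01,"delta_pos": [0.001,0,0],"roll": 0},{"hand": 0.01,"delta_pos": [0.001,0,0],"roll": 0}]'

```text
time_s: 7.92
ee_pos: [0.4797, -0.0017, 0.025]
tcp_rot: [3.137, -0.17, -0.0]
ft_force: [0.7, 0.2, -2.5]
grip_width: 0.0187
```

```bash
python3 - <<'E'
from h import *
s=read_state(); print(s['ee_pos'],s['ft_force'])
grab('wrist','w6')
E
python3 trk.py w5 w6
```

```text
[ 0.47965327 -0.00172341  0.0249669 ] [ 0.74345457  0.24682177 -2.54488439]
w5 [441.72, 441.22, 439.9, 438.5, 437.11, 435.49, 433.86, 431.76, 429.4]
w6 [440.09, 439.51, 438.24, 436.78, 435.52, 434.08, 432.18, 430.39, 428.23]
```

>>> play_rows --motion '[{"hand": 0.01,"delta_pos": [0.0005,0,0],"roll": 0},{"hand": 0.01,"delta_pos": [0.001,0,0],"roll": 0},{"hand": 0.01,"delta_pos": [0.001,0,0],"roll": 0}]'

```text
time_s: 8.35
ee_pos: [0.4807, -0.0017, 0.025]
tcp_rot: [-3.137, 0.17, 0.0]
ft_force: [-1.2, -0.3, -2.6]
grip_width: 0.0188
```

```bash
python3 - <<'E'
from h import *
s=read_state(); print(s['ee_pos'],s['ft_force'])
grab('wrist','w7')
E
python3 trk.py w6 w7
```

```text
[ 0.48071749 -0.00171494  0.02495313] [-1.23586617 -0.29324902 -2.59197082]
w6 [440.09, 439.51, 438.24, 436.78, 435.52, 434.08, 432.18, 430.39, 428.23]
w7 [439.54, 439.1, 438.36, 436.7, 435.21, 433.91, 432.11, 430.33, 428.17]
```

Contact: the far edge has stopped shifting and the force is −1.2 N. A slight further nudge will seat it.

>>> play_rows --motion '[{"hand": 0.01,"delta_pos": [0.0005,0,0],"roll": 0},{"hand": 0.01,"delta_pos": [0.001,0,0],"roll": 0},{"hand": 0.01,"delta_pos": [0.001,0,0],"roll": 0}]'

```text
time_s: 8.78
ee_pos: [0.4818, -0.0017, 0.025]
tcp_rot: [-3.137, 0.17, -0.0]
ft_force: [-0.0, 0.3, -2.3]
grip_width: 0.0189
```

```bash
python3 - <<'E'
from h import *
s=read_state(); print(s['ee_pos'],s['ft_force'])
grab('wrist','w8')
E
python3 trk.py w7 w8
```

```text
[ 0.48183726 -0.00170757  0.02502032] [-0.0402171   0.34340722 -2.27987554]
w7 [439.54, 439.1, 438.36, 436.7, 435.21, 433.91, 432.11, 430.33, 428.17]
w8 [439.75, 438.61, 437.99, 436.89, 435.25, 433.74, 432.12, 430.32, 428.31]
```

Flush and moving together. Now I settle it on the bench.

>>> play_rows --motion '[{"hand": 0.01,"delta_pos": [0,0,-0.0005],"roll": 0},{"hand": 0.01,"delta_pos": [0,0,-0.0005],"roll": 0}]'

```text
time_s: 9.07
ee_pos: [0.4819, -0.0017, 0.0249]
tcp_rot: [-3.137, 0.169, -0.001]
ft_force: [-1.7, 1.0, 1.7]
grip_width: 0.0188
```

>>> play_rows --motion '[{"hand": 0.01,"delta_pos": [0,0,-0.0005],"roll": 0},{"hand": 0.01,"delta_pos": [0,0,-0.0005],"roll": 0}]'

```text
time_s: 9.32
ee_pos: [0.4819, -0.0017, 0.0249]
tcp_rot: [-3.137, 0.17, -0.001]
ft_force: [-3.6, 0.1, 7.1]
grip_width: 0.0188
```

>>> play_rows --motion '[{"hand": 0.01,"delta_pos": [0,0,0.0006],"roll": 0},{"hand": 0.022,"delta_pos": [0,0,0.0006],"roll": 0},{"hand": 0.03,"delta_pos": [0,0,0.0006],"roll": 0},{"hand": 0.04,"delta_pos": [0,0,0.0006],"roll": 0},{"hand": 0.05,"delta_pos": [0,0,0.0006],"roll": 0}]'

```text
time_s: 9.95
ee_pos: [0.4818, -0.0017, 0.0246]
tcp_rot: [-3.137, 0.17, -0.0]
ft_force: [0.2, 0.1, 0.5]
grip_width: 0.0497
```

>>> play_rows --motion '[{"hand": 0.06,"delta_pos": [0,0,0],"roll": 0},{"hand": 0.07,"delta_pos": [0,0,0],"roll": 0},{"hand": 0.07,"delta_pos": [0,0,0],"roll": 0}]'

```text
time_s: 10.32
ee_pos: [0.4817, -0.0017, 0.0246]
tcp_rot: [-3.137, 0.17, 0.0]
ft_force: [-0.5, -0.7, -0.9]
grip_width: 0.0699
```

```bash
python3 - <<'E'
from h import *
s=read_state(); print(s['ee_pos'],s['ft_force'],s['grip_width'])
grab('wrist','w9')
E
python3 trk.py w8 w9
```

```text
[ 0.48170217 -0.00171088  0.02459605] [-0.45626829 -0.70000227 -0.85188803] 0.06994106083054565
w8 [439.75, 438.61, 437.99, 436.89, 435.25, 433.74, 432.12, 430.32, 428.31]
w9 [440.43, 439.38, 438.51, 437.49, 436.02, 434.29, 432.76, 430.75, 428.78]
```

View pics/w9.png

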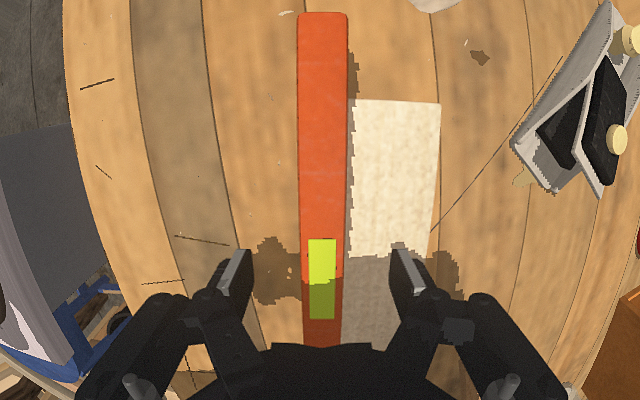

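Released: the level stands at u≈298–348, against the pale board, with the fingers clear at 235 and 405. I'll rise straight up and back toward the front, then check.

>>> play_rows --motion '[{"hand": 0.07,"delta_pos": [0,0,0.015],"roll": 0},{"hand": 0.07,"delta_pos": [0,0,0.04],"roll": 0},{"hand": 0.07,"delta_pos": [0,0,0.08],"roll": 0},{"hand": 0.07,"delta_pos": [0,0,0.12],"roll": 0},{"hand": 0.07,"delta_pos": [-0.04,0,0.15],"roll": 0}]'

```text
time_s: 11.0
ee_pos: [0.4434, -0.0017, 0.1773]
tcp_rot: [-3.137, 0.17, -0.005]
ft_force: [-0.0, 0.2, 0.6]
grip_width: 0.0699
```

>>> play_rows --motion '[{"hand": 0.07,"delta_pos": [-0.05,-0.03,0.01],"roll": 0},{"hand": 0.07,"delta_pos": [-0.08,-0.08,0.02],"roll": 0},{"hand": 0.07,"delta_pos": [-0.11,-0.13,0.03],"roll": 0},{"hand": 0.07,"delta_pos": [-0.14,-0.18,0.03],"roll": 0},{"hand": 0.07,"delta_pos": [-0.16,-0.22,0.03],"roll": 0}]'

```text
time_s: 11.62
ee_pos: [0.2804, -0.2232, 0.2062]
tcp_rot: [3.135, -0.171, 0.003]
ft_force: [1.5, -0.5, 0.4]
grip_width: 0.0702
```

>>> play_rows --motion '[{"hand": 0.07,"delta_pos": [-0.02,-0.05,0],"roll": 0},{"hand": 0.07,"delta_pos": [-0.03,-0.1,0],"roll": 0},{"hand": 0.07,"delta_pos": [-0.04,-0.14,0],"roll": 0},{"hand": 0.07,"delta_pos": [-0.04,-0.14,0],"roll": 0}]'

```text
time_s: 12.12
ee_pos: [0.241, -0.3638, 0.2052]
tcp_rot: [3.136, -0.175, 0.0]
ft_force: [-0.0, 0.6, -0.5]
grip_width: 0.07
```

Run:
```python
from h import *
s=read_state(); print(s['time_s'],s['ee_pos'],s['ft_force'])
grab('top','top9'); grab('scene','scene9')
a=cv2.imread('pics/top9.png'); cv2.imwrite('pics/top9c.png',cv2.resize(a[185:255,170:312],None,fx=5.5,fy=5.5,interpolation=cv2.INTER_CUBIC))
```

```text
12.125 [ 0.24095643 -0.36378521  0.20523189] [-0.00352292  0.56659084 -0.50119283]
```

View pics/top9c.png

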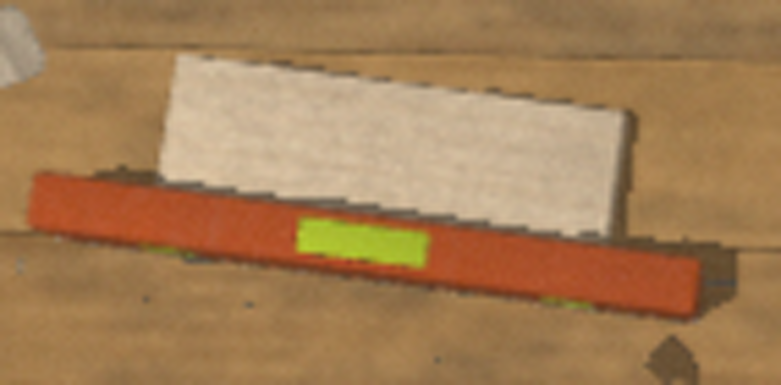

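View pics/scene9.png

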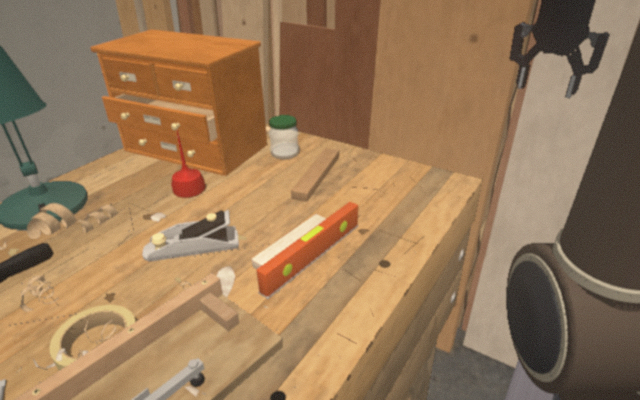

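```bash
python3 - <<'E'
import numpy as np
from h import px2w
s=dict(np.load('top9.npz'))
W=lambda x,y,z: px2w(s,(x+.5)/5.5-.5+170,(y+.5)/5.5-.5+185,z)[:2]
L=np.array([W(x,y,.048) for x,y in [(35,171),(27,229),(694,319),(703,260)]])
F=np.array([W(x,y,.018) for x,y in [(178,55),(624,110)]])
Nn=np.array([W(x,y,.018) for x,y in [(160,181),(609,239)]])
def yaw(d): return np.degrees(np.arctan2(-d[0],d[1]))
print('Lc',L.mean(0),yaw((L[0]+L[1]-L[2]-L[3])),'far',yaw(F[0]-F[1]),F, 'boardc',(F.mean(0)+Nn.mean(0))/2)
a=np.radians(yaw(F[0]-F[1])); R=np.array([[np.cos(a),-np.sin(a)],[np.sin(a),np.cos(a)]])
bc=F.mean(0)-R@[.025,0]; print('bc',bc,'level in board',R.T@(L.mean(0)-bc))
E
# subpixel line fits
python3 - <<'E'
import sys; sys.path.insert(0,'.')
import os; os.chdir('.')
import numpy as np,cv2
from h import px2w
s=dict(np.load('top9.npz')); g=s['frame'].astype(np.float32)
# far edge of board: per column strongest gradient rows 190-212, blue channel ; level front edge: red-green
def fit(cols,lo,hi,ch,sign,z):
    P=[]
    for u in cols:
        d=np.diff(cv2.GaussianBlur(ch[:,u:u+1],(1,5),0)[:,0])*sign
        l,h=lo(u),hi(u); i=l+np.argmax(d[l:h]); a,b,c=d[i-1:i+2]; P.append(px2w(s,u,i+.5+.5*(a-c)/(a-2*b+c+1e-9),z)[:2])
    P=np.array(P,np.float32); vx,vy,x,y=cv2.fitLine(P,cv2.DIST_HUBER,0,.01,.01).ravel()
    if vy<0: vx,vy=-vx,-vy
    return np.array([x,y]),np.degrees(np.arctan2(-vx,vy))
B=g[...,2]; RG=g[...,0]-1.5*g[...,2]
e=lambda u:195+(u-202)*.123
pf,af=fit(range(206,280),lambda u:int(e(u)-4),lambda u:int(e(u)+6),B,1,.018)
sat=g[...,0]/(g[...,1]+1)
m=lambda u:221+(u-236)*.133
cols=[u for u in range(180,292) if not 220<u<252]
pl,al=fit(cols,lambda u:int(m(u)-2),lambda u:int(m(u)+9),sat,-1,.048)
pb,ab=fit(cols,lambda u:int(m(u)-9),lambda u:int(m(u)+2),sat,1,.048)
print('far',af,'level near',al,'level back',ab)
a=np.radians(af); n=np.array([np.cos(a),np.sin(a)]); print('far-levelnear',(pf-pl)@n,'far-levelback',(pf-pb)@n)
E
```

```text
Lc [ 0.47969516 -0.00176426] -6.296216866758208 far -5.719810668304347 [[ 0.54773213  0.07141239]
 [ 0.5318964  -0.08668797]] boardc [ 0.51716264 -0.00571795]
bc [ 0.51493874 -0.0051462 ] level in board [-0.03540516 -0.00014741]
far -6.280609 level near -6.0352755 level back -89.44642
far-levelnear 0.057863604 far-levelback -0.36539418
```

Run:
```python
import numpy as np,cv2
for t in ('w7','w8','w9'):
    s=np.load(t+'.npz');g=s['frame'].astype(np.float32); o=[]
    r=g[...,0]/(g[...,1]+5)
    for sign,lo,hi in ((-1,335,360),(1,285,315)):
        for v in (60,100,140,180,220):
            x=cv2.GaussianBlur(r[v-1:v+2].mean(0)[None],(0,0),1.2)[0]; d=np.diff(x)*sign; i=lo+np.argmax(d[lo:hi]);a,b,c=d[i-1:i+2];o.append(round(float(i+.5+.5*(a-c)/(a-2*b+c)),2))
    print(t,o)
```

```text
w7 [346.52, 346.43, 345.74, 344.78, 343.76, 295.33, 295.6, 295.99, 296.8, 297.92]
w8 [346.56, 346.41, 345.73, 344.76, 343.7, 295.28, 295.55, 295.91, 296.69, 297.85]
w9 [347.52, 347.37, 346.72, 345.79, 344.74, 296.15, 296.33, 297.02, 297.91, 298.73]
```

Level and board shifted together by about 0.3–0.4 mm at release, so they are still flush. I'm handing it in.

Run:
```python
from rig import *
print(finish_job())
```

```text
the job is handed in; nothing more can be done
None
```

I set the orange level upright on the bench, flush along the pale board's robot-facing edge, let go, and handed the job in at about 12 s. I gripped the level across its middle and closed on the board slowly until the two moved together. Then I lowered it, released it and drew the arm well clear.

**Position:** in the final top view the level's centre is at x ≈ -35.4 mm, y ≈ -0.1 mm in the pale board's frame, against a target of -35 and 0. It spans the whole edge.

**Flushness:** the wrist images show the level and the board shifting together by about 0.3–0.4 mm at release, so no gap opened. This is inferred from tracked edges, because the level hides the contact line from the cameras.

**Angle:** hand-picked corners put the level and board 0.6° apart and the line fit put them 0.2° apart. Both are within measuring error. The fit of the level's back edge failed (it locked on a wrong line), and the offsets from that script were not usable.

**Boards:** the pale board was pushed about 2–3 mm in seating the level. The brown board was not touched.

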